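# Mark a batch of die-cast covers on the marking jig

## Task

First clear the undersize cover off the green marking jig into the orange tote, then lay every 84 mm cover from the bench on a pad of its own, hub up. With all of them on the pads press the red plunger fully down to its stop, hold it there for half a second and let it spring back up, then move the marked covers into the blue tote. The undersize cover on the bench goes into the orange tote too; in both totes the covers lie flat in one layer, hubs up, and the other things on the bench stay where they are.

Things in the scene. Friction and masses are not known exactly. Their poses are not given: they have to be found in the camera images.
- cover1: right-size die-cast aluminium cover: disc 84 mm in diameter and 8 mm thick with five ribs and a central round hub to grip, 28 mm wide, its top 34 mm above the underside; origin at the centre of its underside, z up out of the hub; 0.14 kg; may be absent (two or three of the three are there)
- cover2: right-size die-cast aluminium cover: disc 84 mm in diameter and 8 mm thick with five ribs and a central round hub to grip, 28 mm wide, its top 34 mm above the underside; origin at the centre of its underside, z up out of the hub; 0.14 kg; may be absent (two or three of the three are there)
- cover3: right-size die-cast aluminium cover: disc 84 mm in diameter and 8 mm thick with five ribs and a central round hub to grip, 28 mm wide, its top 34 mm above the underside; origin at the centre of its underside, z up out of the hub; 0.14 kg; may be absent (two or three of the three are there)
- small_jig: undersize cover left lying somewhere on the jig's pads: disc 66 mm in diameter and 8 mm thick with the same central hub (28 mm wide, top 34 mm above the underside) as the right covers; origin at the centre of its underside, z up out of the hub
- small_bench: undersize cover lying on the bench in the row with the right covers: disc 66 mm in diameter and 8 mm thick with the same central hub (28 mm wide, top 34 mm above the underside) as the right covers; origin at the centre of its underside, z up out of the hub
- blue_tote: blue open plastic tote, fixed, 200 x 200 mm outside, 50 mm high, walls and floor 5 mm thick; origin at the centre of its underside, x and y along its sides; it may stand on the robot's left or right; takes the marked covers, four fit in one layer two by two
- orange_tote: orange open plastic tote, fixed, 200 x 200 mm outside, 50 mm high, walls and floor 5 mm thick; origin at the centre of its underside, x and y along its sides; it may stand on the robot's left or right; takes the two undersize covers
- jig: green marking jig, fixed: plate 130 mm (x) by 400 mm (y), 12 mm thick, with three pads in a row along its y at -140, -35 and +70 mm, and at its +y end (y = 225 mm) a grey block 66 mm wide, its top 62 mm above the bench, carrying the red plunger; origin at the centre of the plate's underside
- pad0 (a point): round black pad 84 mm in diameter with a brass dot at its centre, on the jig's plate; this point is its centre, on the plate's top face 12 mm above the bench
- pad1 (a point): round black pad 84 mm in diameter with a brass dot at its centre, on the jig's plate; this point is its centre, on the plate's top face 12 mm above the bench
- pad2 (a point): round black pad 84 mm in diameter with a brass dot at its centre, on the jig's plate; this point is its centre, on the plate's top face 12 mm above the bench
- plunger_top (a point): centre of the top of the red mushroom plunger head, 56 mm in diameter, 116 mm above the bench when up; it moves straight down
- plunger (a joint): spring plunger: 0 when up, 0.024 m at its lower stop; it needs about 5 N to start and 13 N at the stop, and springs back up by itself
- brush: bystander: brush; leave it where it is
- scraper: bystander: scraper with a screwdriver-like handle; leave it where it is
- jar: bystander: jar 60 mm wide and 75 mm high; leave it where it is
- cup: bystander: grey cup 70 mm wide and 80 mm high; leave it where it is

How it is judged (in metres and radians):
On the way, in this order (a step that is already met when the one before it is completed fails the run):
1. the undersize cover from the jig lies flat and released in the orange tote (x of small_jig in the frame of orange_tote between -0.07 and 0.07 m and y of small_jig in the frame of orange_tote between -0.07 and 0.07 m and z of small_jig in the frame of orange_tote below 0.012 m and angle between small_jig's own z axis and vertical below 0.12 rad and linear speed of small_jig below 0.02 m/s and contact force between the fingers and small_jig below 0.1 N), for 0.2 s.
2. every 84 mm cover that is there lies flat on the jig, hub up and released, each within 12 mm of the centre of its own pad ((horizontal distance between cover1 and pad0 below 0.012 m or horizontal distance between cover1 and pad1 below 0.012 m or horizontal distance between cover1 and pad2 below 0.012 m) and z of each of cover1, cover2, cover3 in the frame of jig below 0.016 m and angle between each of cover1, cover2, cover3's own z axis and vertical below 0.1 rad and linear speed of each of cover1, cover2, cover3 below 0.02 m/s and contact force between the fingers and cover1 below 0.1 N and (horizontal distance between cover2 and pad0 below 0.012 m or horizontal distance between cover2 and pad1 below 0.012 m or horizontal distance between cover2 and pad2 below 0.012 m) and contact force between the fingers and cover2 below 0.1 N and (horizontal distance between cover3 and pad0 below 0.012 m or horizontal distance between cover3 and pad1 below 0.012 m or horizontal distance between cover3 and pad2 below 0.012 m) and contact force between the fingers and cover3 below 0.1 N), for 0.3 s.
3. with all the covers still so on their pads, the red plunger is held fully down, within 2.5 mm of its stop, for half a second (all of step 2 and value of joint plunger above 0.0215 m), for 0.5 s.
4. the plunger is let back up to within 4 mm of its top (value of joint plunger below 0.004 m), for 0.2 s.
At the end, for the whole second after the job is handed in: All 84 mm covers lie flat (within 0.12 rad), hub up, on the blue tote's floor, none on another; both undersize covers likewise on the orange tote's floor; the plunger is up within 4 mm; all released and at rest (all of step 1 and x of cover1 in the frame of blue_tote between -0.062 and 0.062 m and y of cover1 in the frame of blue_tote between -0.062 and 0.062 m and z of each of cover1, cover2, cover3 in the frame of blue_tote below 0.012 m and angle between each of cover1, cover2, cover3, small_bench's own z axis and vertical below 0.12 rad and linear speed of each of cover1, cover2, cover3, small_bench below 0.02 m/s and contact force between the fingers and cover1 below 0.1 N and x of cover2 in the frame of blue_tote between -0.062 and 0.062 m and y of cover2 in the frame of blue_tote between -0.062 and 0.062 m and contact force between the fingers and cover2 below 0.1 N and x of cover3 in the frame of blue_tote between -0.062 and 0.062 m and y of cover3 in the frame of blue_tote between -0.062 and 0.062 m and contact force between the fingers and cover3 below 0.1 N and x of small_bench in the frame of orange_tote between -0.07 and 0.07 m and y of small_bench in the frame of orange_tote between -0.07 and 0.07 m and z of small_bench in the frame of orange_tote below 0.012 m and contact force between the fingers and small_bench below 0.1 N and value of joint plunger below 0.004 m); the robot touches nothing.
It fails at once if a bystander (brush, scraper, jar, cup) is moved more than 40 mm (distance of any of brush, scraper, jar, cup from where it was at the start of the episode above 0.04 m).
Of cover1, cover2, cover3 only 2 to 3 are there at a start; the rules pass over those that are not, and their reading is None.
At some moment in a run one of cover1, cover2, cover3, small_jig, small_bench may be knocked a few centimetres aside while the robot is not near it.
It also fails if it takes over 210 s, if anything falls off the work surface, if the arm or the gripper's body presses on something with over 40 N, if the wrist force passes 120 N, or if a joint passes its speed limit or range.

## Robot

A 6-joint arm with a two-finger parallel gripper is mounted at the origin on the work surface. World frame = base frame: x ahead of the robot, y to its left, z up, the work surface at z = 0. Lengths are in m, angles in degrees, forces in N, time in s.
With the tool pointing down it reaches from about 0.3 to 0.75 m from the base axis. Payload 8.5 kg.
Tool frame: the origin (TCP) lies midway between the tips of the shut fingers; the grasp point (between the pads) lies 19 mm behind it; z points along the fingers, y is the line along which they close (so a half turn about z gives the same grasp; the last joint's range is limited). The gripper opens to 85 mm and grips with 20 to 120 N. Pads are 22 mm wide; open, the fingers measure 114 mm over their backs; the gripper's body (76 mm by 85 mm) begins 54 mm behind the grasp point. The pads swing forward as they close: fully open they stand 13 mm farther back than shut.
Start: joints at [-84.471, 21.807, 74.336, -0, 83.858, -12.336], TCP at [0.169, -0.523, 0.231] pointing down, gripper open.
Joint ranges: [-178.18, 178.18], [-50.72, 133.34], [12.68, 142.11], [-81.47, 261.47], [9.98, 163.14], [-165.26, 165.26]. Speed limits (degrees/s): [136.94, 136.94, 180, 180, 180, 180].

## Interface

Orientations are given as a 3x3 rotation matrix whose columns are the frame's x, y, z axes.
In Python, from rig import observe, optics, order, spotter gives the robot as it stands.
- The arm moves only by the tool move_arm, never from a script. Its argument "series" is text: rows parted by semicolons, each of 5 numbers parted by spaces: the shift along the tool's x, y, z in cm, then the turn about the tool's z in degrees, then the opening, from -1 (shut) to 1 (fully open). A call has 1 to 8 rows; each row is the pose to reach, as a shift and turn from the pose commanded when the call began, along the tool's axes at that moment; what a row does not reach only later rows make up. A row lasts 1/8 s, in which the tool goes at most 62.5 mm and 10.7 degrees, less where a joint would pass 70% of its speed; a pose out of reach is approached as far as the arm can. A call with a gripper value outside its range is refused whole. The fingers move at their own pace and stop on an object; "force" is the grip in N (left out, the last holds). Time passes only in rows, so rows that repeat a pose let the fingers close. It gives the time, the measured TCP pose, the force, the opening and the grip force at its end, in the units of the state.
- observe(): the state, without advancing time (a new reading comes with each control period).
- optics.get_image(name): name is "scene" or "top"; returns a dict with "pixels" (480x640x3 uint8, blue, green, red), "camera_matrix" (3x3 intrinsics, pixels), "rvec" (rotation vector, rad) and "tvec" (3), from world to camera coordinates, as OpenCV has them. Camera axes: x right, y down, z forward; pixel columns grow to the right and rows downward; lengths in m; the calibration is good to about 2 mm. A picture is of the moment at which its call begins. There is no depth.
- order.close_job(): hands the job in; it is judged then, once.
Trained networks look in the newest picture that a camera, given by its name, has taken for a name from the list of things; names that differ only in an ending like _2 or _b are one class to them, and where a whole thing is asked for, a point or a joint stands for the part that bears it (a point fixed in the world has none). Each returns a list of dicts, best first, with "score" (0 to 1); they miss things now and then, are a little off and sometimes report something else, mostly with a low value. They report only what shows in the picture. A call takes as long as a camera call.
- spotter.find_in(thing, camera): "point" ([x, y, z] in m, in world coordinates, good to about 4 mm: the middle of the surface that is visible of it).
- spotter.cut_out(thing, camera): "pixels" (480x640 bool, what is visible of it).
- spotter.mark_of(thing, camera): "point" ([x, y, z] in m, in world coordinates, good to about 4 mm: a listed point, or the origin of a listed thing).
The state is a dict: "time_s": time; "q": joint angles; "qvel": joint speeds; "joint_efforts": joint torques, N m; "position": TCP position; "tool_rot": TCP orientation; "ft_force": force on the tool from outside, world axes, zero at the start; "wrist_torque": the same for the moment, N m; "grip_width": finger opening in m; "gripper_force": force on a finger pad.
Only numpy, scipy, OpenCV 4.12 (cv2) and the standard library are available. Lean on these libraries where they do the work, as an engineer would, in place of code of your own. Each camera call takes 0.05 s, during which the arm holds its last target. There are 200 camera calls.

## Working session

There is one attempt and no reset: what is moved stays moved. The work goes in short steps, Python scripts to look and compute and a tool call to move; the robot and the scene stay as the last step left them, time stands still between calls to the robot, and variables do not carry over. Pictures are saved under pics/ and viewed, at most 14 in all, crops included, and the job is handed in when it is done.

Besides the shell and the picture viewer there is one more tool, called after "Request:" in YAML: its name, and indented under it one key for each argument. move_arm: Moves the arm, as the interface text tells. Its arguments: {"type":"object","properties":{"series":{"type":"string"},"force":{"type":"number"}},"required":["series"]}

```bash
ls; mkdir -p pics
cat > h.py <<'E'
import numpy as np, cv2
from rig import observe, optics, order, spotter
def pic(cam,f):
    im=optics.get_image(cam); cv2.imwrite('pics/'+f,im['pixels']); return im
def marks(names,cams=('scene','top'),k=3):
    for n in names:
        for c in cams:
            r=spotter.mark_of(n,c)
            print(n,c,[(np.round(d['point'],3).tolist(),round(d['score'],2)) for d in r[:k]])
E
python3 - <<'E'
from h import *
s=observe(); print({k:np.round(v,3).tolist() for k,v in s.items()})
for c in('scene','top'):
    im=pic(c,c+'0.png'); R=cv2.Rodrigues(im['rvec'])[0]; print(c,(-R.T@im['tvec'].ravel()).round(3),R.round(2).tolist())
E
```

```text
pics
{'time_s': 0.0, 'q': [-84.471, 21.841, 74.385, -0.001, 83.859, -12.337], 'qvel': [0.008, 0.014, 0.051, -0.007, 0.061, 0.046], 'joint_efforts': [-0.0, -44.846, -23.127, -0.0, 0.005, -0.0], 'position': [0.169, -0.523, 0.231], 'tool_rot': [[0.952, 0.307, -0.0], [0.307, -0.952, 0.001], [0.0, -0.001, -1.0]], 'ft_force': [0.066, 0.038, -0.541], 'wrist_torque': [0.025, 0.02, 0.009], 'gripper_force': 0.0, 'grip_width': 0.086}
scene [ 0.939 -0.39   0.804] [[0.71, 0.7, 0.01], [0.54, -0.55, -0.64], [-0.44, 0.46, -0.77]]
top [0.395 0.015 1.228] [[-0.02, -1.0, 0.0], [-0.99, 0.02, -0.12], [0.12, -0.01, -0.99]]
```

View pics/scene0.png

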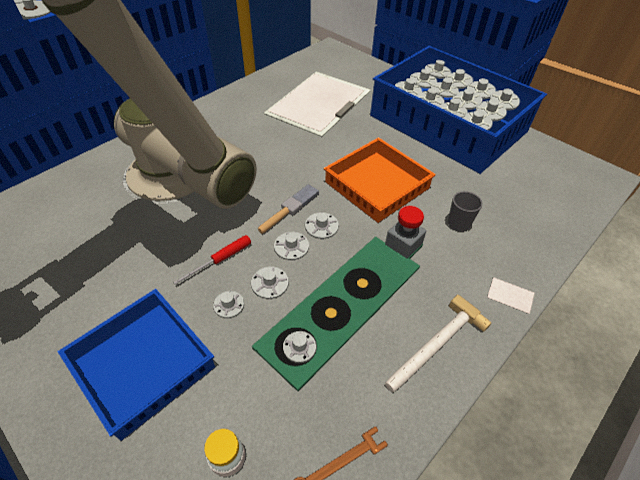

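View pics/top0.png

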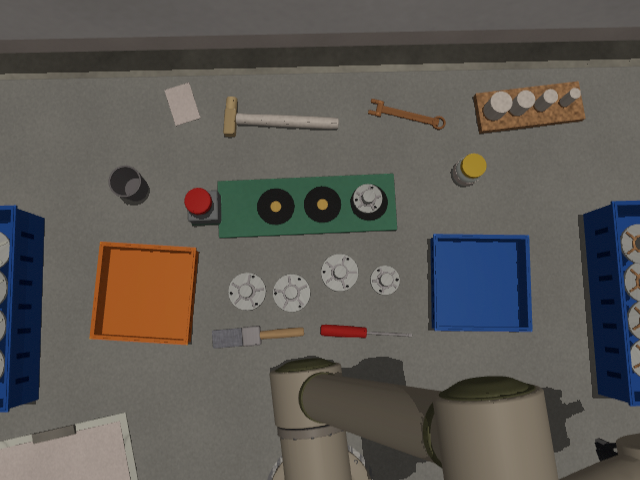

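Run:
```python
from h import *
marks(['cover1','small_jig','pad0','pad1','pad2'],k=5)
marks(['blue_tote','orange_tote','plunger_top','jig'],k=1)
marks(['jar','cup','brush','scraper'],('top',),k=1)
print(observe()['time_s'])
```

```text
cover1 scene [([0.48, -0.052, -0.001], 0.81), ([0.44, 0.057, 0.0], 0.8), ([0.445, 0.153, 0.001], 0.57)]
cover1 top [([0.444, 0.153, 0.002], 0.92), ([0.488, -0.053, -0.002], 0.67), ([0.437, 0.056, 0.001], 0.63)]
small_jig scene [([0.641, -0.116, 0.011], 0.75)]
small_jig top [([0.643, -0.117, 0.015], 0.61)]
pad0 scene [([0.63, 0.082, 0.012], 0.79), ([0.634, -0.017, 0.013], 0.62), ([0.635, -0.123, 0.01], 0.55)]
pad0 top [([0.631, 0.085, 0.007], 0.93), ([0.633, -0.121, 0.013], 0.85), ([0.636, -0.02, 0.012], 0.81)]
pad1 scene [([0.63, 0.082, 0.012], 0.79), ([0.634, -0.017, 0.013], 0.62), ([0.635, -0.123, 0.01], 0.55)]
pad1 top [([0.631, 0.085, 0.007], 0.93), ([0.633, -0.121, 0.013], 0.85), ([0.636, -0.02, 0.012], 0.81)]
pad2 scene [([0.63, 0.082, 0.012], 0.79), ([0.634, -0.017, 0.013], 0.62), ([0.635, -0.123, 0.01], 0.55)]
pad2 top [([0.631, 0.085, 0.007], 0.93), ([0.633, -0.121, 0.013], 0.85), ([0.636, -0.02, 0.012], 0.81)]
blue_tote scene [([0.446, -0.352, -0.0], 0.61)]
blue_tote top [([0.447, -0.354, -0.004], 0.66)]
orange_tote scene [([0.444, 0.368, 0.001], 0.95)]
orange_tote top [([0.445, 0.366, -0.001], 0.75)]
plunger_top scene [([0.627, 0.244, 0.115], 0.57)]
plunger_top top [([0.629, 0.244, 0.119], 0.68)]
jig scene [([0.629, 0.017, 0.001], 0.73)]
jig top [([0.632, 0.02, -0.0], 0.91)]
jar top [([0.701, -0.349, -0.0], 0.74)]
cup top [([0.679, 0.405, -0.0], 0.97)]
brush top [([0.343, 0.13, 0.003], 0.89)]
scraper top [([0.346, -0.104, 0.001], 0.57)]
1.2
```

The top view shows three 84 mm covers at about (247,291), (291,293) and (339,272), and a small one at (385,280). The other undersize cover is on pad0 at (368,198). The orange tote is on the left (145,293), blue is on the right (481,283), and the plunger is at (198,202). Next I'll refine these positions with both views.

```bash
cat >> h.py <<'E'
def proj(im,P):
    return cv2.projectPoints(np.float64(P).reshape(-1,3),im['rvec'],im['tvec'],im['camera_matrix'],None)[0].reshape(-1,2)
def tri(ims,uv):
    Ps=[i['camera_matrix']@np.hstack([cv2.Rodrigues(i['rvec'])[0],i['tvec'].reshape(3,1)]) for i in ims]
    X=cv2.triangulatePoints(Ps[0],Ps[1],np.float64(uv[0]).reshape(2,1),np.float64(uv[1]).reshape(2,1)); return (X[:3]/X[3]).ravel()
def ring(im,img,c,r,s):
    a=np.linspace(0,2*np.pi,60); p=np.array(c)+np.c_[r*np.cos(a),r*np.sin(a),0*a]
    cv2.polylines(img,[np.int32(proj(im,p)*s)],True,(0,0,255),1,cv2.LINE_AA)
E
cat > m.py <<'E'
from h import *
from scipy.ndimage import label
ims=[optics.get_image(c) for c in('scene','top')]
# brass dots and red head: colour centroid near the guess, in both views
def col(n,guess,r,f):
    uv=[]
    for im in ims:
        p=proj(im,guess)[0]; hsv=cv2.cvtColor(im['pixels'],cv2.COLOR_BGR2HSV); m=f(hsv)
        yy,xx=np.mgrid[:480,:640]; m&=(np.hypot(xx-p[0],yy-p[1])<r); uv.append([xx[m].mean(),yy[m].mean()])
    print(n,tri(ims,uv).round(4),[np.round(u,1).tolist() for u in uv])
br=lambda h:(h[...,0]>12)&(h[...,0]<35)&(h[...,1]>120)&(h[...,2]>90)
col('pad2',[.631,.084,.012],14,br); col('pad1',[.635,-.018,.012],14,br)
marks(['small_bench'])
E
python3 m.py
python3 - <<'E'
from h import *
C=[(.441,.153,0),(.4385,.0565,0),(.484,-.0525,0),(.642,-.1165,.012)]
for c,(x,y,w,h),s in(('top',(210,160,230,170),3.4),('scene',(200,190,230,190),3.1)):
    im=optics.get_image(c); img=cv2.resize(im['pixels'],None,fx=s,fy=s,interpolation=cv2.INTER_CUBIC)
    for p in C:
        ring(im,img,np.add(p,[0,0,.034]),.014,s); ring(im,img,np.add(p,[0,0,.008]),.033 if p[2] else .042,s)
    for p in [(.631,.0835,.012),(.635,-.0185,.012),(.634,-.122,.012)]: ring(im,img,p,.042,s)
    cv2.imwrite(f'pics/{c}1.png',img[int(y*s):int((y+h)*s),int(x*s):int((x+w)*s)])
E
```

```text
pad2 [0.6315 0.0893 0.0082] [[362.1, 282.7], [275.3, 206.1]]
pad1 [ 0.6339 -0.0162  0.0087] [[330.5, 312.5], [322.1, 204.0]]
small_bench scene [([0.456, -0.157, 0.003], 0.89), ([0.64, -0.121, 0.011], 0.17)]
small_bench top [([0.467, -0.153, -0.002], 0.65)]
```

View pics/top1.png

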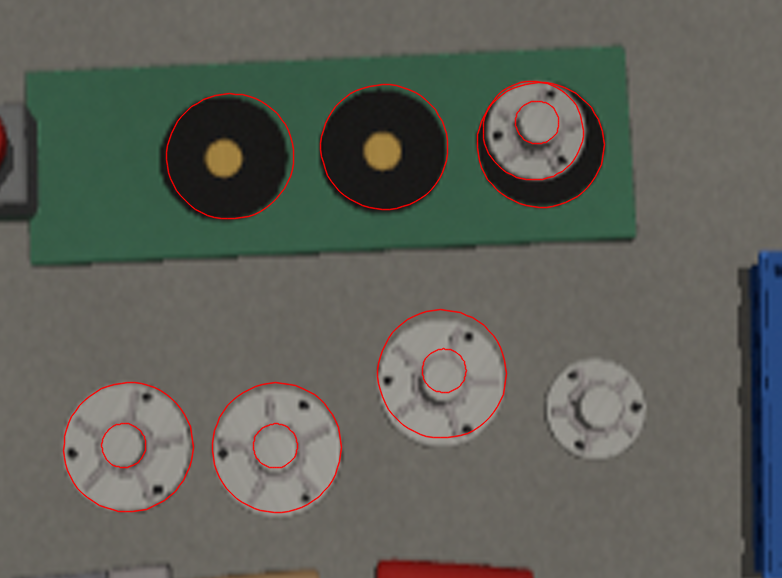

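View pics/scene1.png

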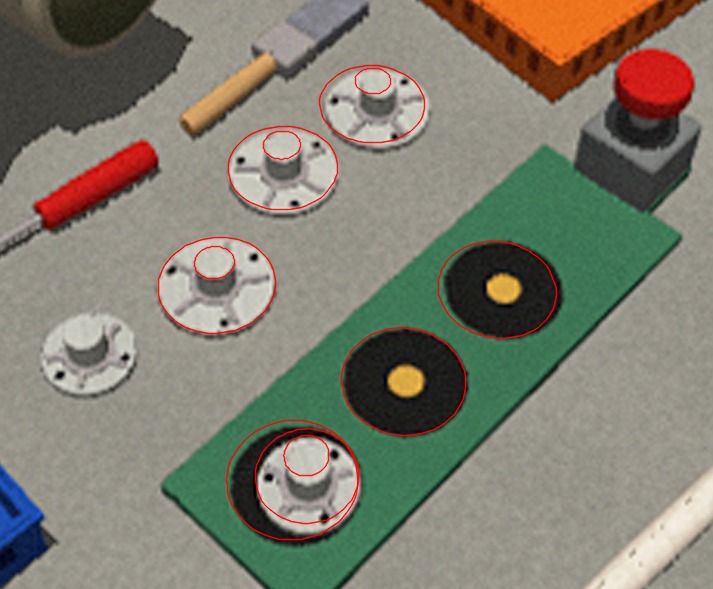

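Request:
move_arm:
  series: "5 -2 0 4 0.4;11 -4.6 0 8 0.4;17 -7.1 0 12 0.4;23 -9.6 0 17.9 0.4;29 -12.2 0 17.9 0.4;35 -14.7 0 17.9 0.4;40 -16.8 0 17.9 0.4;45 -18.9 0 17.9 0.4"
  force: 60

```text
time_s: 2.5
position: [0.5405, -0.2039, 0.2315]
tool_rot: [[1.0, -0.0, 0.0], [-0.0, -1.0, -0.0], [0.0, 0.0, -1.0]]
ft_force: [1.1, -1.7, 0.2]
grip_width: 0.0597
gripper_force: 0.0
```

Request:
move_arm:
  series: "4 -3.5 0 0 0.4;8 -7 0 0 0.4;10.2 -8.6 1 0 0.4;10.2 -8.6 6 0 0.4;10.2 -8.6 11 0 0.4;10.2 -8.6 15 0 0.4;10.2 -8.6 17 0 0.4;10.2 -8.6 17 0 0.4"

```text
time_s: 3.5
position: [0.6404, -0.1194, 0.0599]
tool_rot: [[1.0, -0.001, -0.003], [-0.001, -1.0, 0.001], [-0.003, -0.001, -1.0]]
ft_force: [0.5, -0.2, -0.2]
grip_width: 0.0597
gripper_force: 0.0
```

Run:
```python
from h import *
im=pic('scene','s2.png'); s=4; cv2.imwrite('pics/s2c.png',cv2.resize(im['pixels'][250:390,210:400],None,fx=s,fy=s,interpolation=cv2.INTER_CUBIC))
marks(['small_jig']);print(observe()['position'])
```

```text
small_jig scene [([0.641, -0.116, 0.016], 0.79)]
small_jig top [([0.642, -0.118, 0.013], 0.67)]
[ 0.64174323 -0.11984166  0.06269474]
```

View pics/s2c.png

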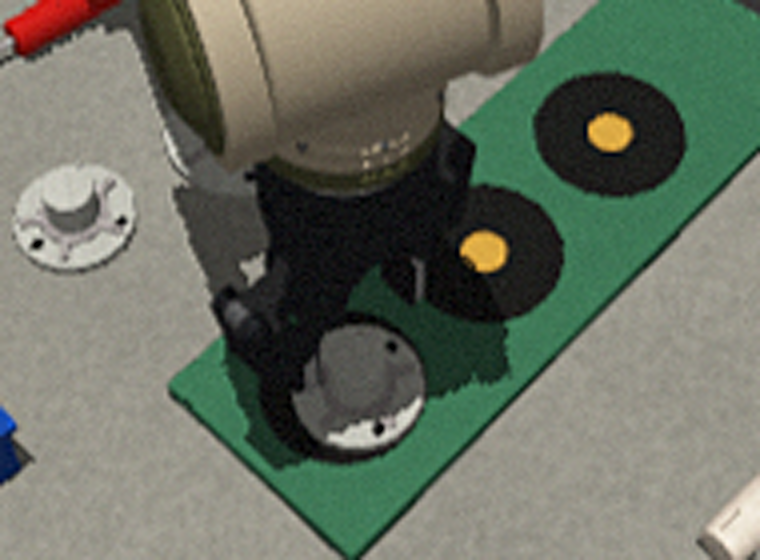

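The gripper straddles the hub of the undersize cover on pad0, so I'll descend and grip.

Request:
move_arm:
  series: "0 0.1 2 0 0.3;0 0.1 3.8 0 0.2;0 0.1 3.8 0 -1;0 0.1 3.8 0 -1;0 0.1 3.8 0 -1;0 0.1 3.8 0 -1;0 0.1 1 0 -1;0 0.1 -4 0 -1"

```text
time_s: 4.65
position: [0.6402, -0.1203, 0.1007]
tool_rot: [[1.0, -0.001, -0.004], [-0.001, -1.0, 0.001], [-0.004, -0.001, -1.0]]
ft_force: [0.4, -0.8, -0.4]
grip_width: 0.026
gripper_force: 59.1
```

Request:
move_arm:
  series: "-1 -3 -4 0 -1;-3 -8 -7 0 -1;-5 -13.5 -7 0 -1;-7 -19 -7 0 -1;-9.2 -24.5 -7 0 -1;-11.4 -30 -7 0 -1;-13.5 -35.5 -7 0 -1;-15.6 -41 -7 0 -1"

```text
time_s: 5.65
position: [0.4845, 0.2912, 0.1717]
tool_rot: [[1.0, -0.001, 0.001], [-0.001, -1.0, 0.0], [0.001, -0.0, -1.0]]
ft_force: [1.0, 0.2, -1.9]
grip_width: 0.0265
gripper_force: 59.2
```

Request:
move_arm:
  series: "-2 -5 0 0 -1;-4 -10 0 0 -1;-4.1 -11.8 1 0 -1;-4.1 -11.8 6 0 -1;-4.1 -11.8 10 0 -1;-4.1 -11.8 12.5 0 -1;-4.1 -11.8 13.5 0 -1;-4.1 -11.8 13.5 0 -1"

```text
time_s: 6.65
position: [0.4448, 0.4073, 0.0363]
tool_rot: [[1.0, -0.001, -0.0], [-0.001, -1.0, -0.0], [-0.0, 0.0, -1.0]]
ft_force: [0.2, -0.3, -1.4]
grip_width: 0.0261
gripper_force: 59.3
```

Request:
move_arm:
  series: "0 0 1.2 0 -1;0 0 1.9 0 -1;0 0 1.9 0 -1;0 0 1.9 0 0;0 0 1.9 0 0.2;0 0 1.9 0 0.2;0 0 0 0 0.2;0 0 -5 0 0.2"

```text
time_s: 7.65
position: [0.4435, 0.4069, 0.0852]
tool_rot: [[1.0, -0.001, -0.004], [-0.001, -1.0, -0.003], [-0.004, 0.003, -1.0]]
ft_force: [0.9, -0.5, 0.1]
grip_width: 0.0514
gripper_force: 0.0
```

Request:
move_arm:
  series: "0 2 -6 0 0.4;0 8 -10 0 0.4;0 14 -10 0 0.4;0 20 -10 0 0.4;0 25.5 -10 0 0.4;0 25.5 -7 0 0.4;0 25.5 -5 0 0.4;0 25.5 -5 0 0.4"

```text
time_s: 8.65
position: [0.4437, 0.1523, 0.1356]
tool_rot: [[1.0, -0.001, -0.002], [-0.001, -1.0, -0.0], [-0.002, 0.0, -1.0]]
ft_force: [0.4, -0.1, 1.1]
grip_width: 0.0601
gripper_force: 0.0
```

Run:
```python
from h import *
print(observe()['position'])
marks(['small_jig','cover1'],k=4)
```

```text
[0.44367573 0.15232544 0.13564785]
small_jig scene [([0.641, -0.116, 0.016], 0.79)]
small_jig top [([0.642, -0.118, 0.013], 0.67)]
cover1 scene [([0.48, -0.052, 0.002], 0.7)]
cover1 top [([0.437, 0.057, 0.002], 0.94), ([0.481, -0.054, -0.002], 0.81), ([0.444, 0.154, 0.0], 0.79)]
```

```bash
cat >> h.py <<'E'
_m=marks
def marks(names,cams=('scene','top'),k=3):
    for c in cams: optics.get_image(c)
    _m(names,cams,k)
E
python3 - <<'E'
from h import *
marks(['small_jig','cover1'],k=4)
E
```

```text
small_jig scene [([0.444, 0.412, 0.005], 0.9)]
small_jig top [([0.446, 0.414, 0.011], 0.76)]
cover1 scene [([0.444, 0.152, -0.001], 0.97), ([0.484, -0.055, 0.001], 0.78), ([0.44, 0.059, -0.0], 0.63), ([0.46, -0.155, 0.003], 0.42)]
cover1 top [([0.438, 0.055, -0.002], 0.75), ([0.482, -0.054, -0.0], 0.56)]
```

Request:
move_arm:
  series: "-0.1 0 6 0 0.4;-0.1 0 11 0 0.3;-0.1 0 12.5 0 0.2;-0.1 0 12.5 0 -1;-0.1 0 12.5 0 -1;-0.1 0 12.5 0 -1;-0.1 0 12.5 0 -1;-0.1 0 8 0 -1"

```text
time_s: 10.15
position: [0.442, 0.1523, 0.0552]
tool_rot: [[1.0, -0.001, -0.006], [-0.001, -1.0, -0.0], [-0.006, 0.0, -1.0]]
ft_force: [0.5, 0.2, -1.6]
grip_width: 0.0258
gripper_force: 59.4
```

Request:
move_arm:
  series: "0 0 -4 0 -1;5 1.7 -5 0 -1;10.5 3.6 -5 0 -1;16 5.4 -5 0 -1;18.8 6.4 -4 0 -1;18.8 6.4 -1 0 -1;18.8 6.4 1.5 0 -1;18.8 6.4 2 0 -1"

```text
time_s: 11.15
position: [0.6303, 0.0884, 0.0348]
tool_rot: [[1.0, -0.001, -0.003], [-0.001, -1.0, 0.0], [-0.003, -0.0, -1.0]]
ft_force: [-0.6, 0.0, -1.5]
grip_width: 0.0258
gripper_force: 59.4
```

Request:
move_arm:
  series: "0 0 1.2 0 -1;0 0 1.2 0 -1;0 0 1.2 0 0;0 0 1.2 0 0.2;0 0 1.2 0 0.2;0 0 0 0 0.2;0 0 -3 0 0.4;0 0 -8 0 0.4"

```text
time_s: 12.15
position: [0.6306, 0.0884, 0.1169]
tool_rot: [[1.0, -0.001, -0.003], [-0.001, -1.0, 0.0], [-0.003, -0.0, -1.0]]
ft_force: [0.5, 0.3, 0.6]
grip_width: 0.06
gripper_force: 0.0
```

Request:
move_arm:
  series: "-5 1 0 0 0.4;-10.5 1.8 0 0 0.4;-16 2.8 0 0 0.4;-19.3 3.3 1 0 0.4;-19.3 3.3 5 0 0.4;-19.3 3.3 9 0 0.3;-19.3 3.3 10.5 0 0.2;-19.3 3.3 10.5 0 0.2"

```text
time_s: 13.15
position: [0.4382, 0.0555, 0.0113]
tool_rot: [[1.0, -0.001, -0.001], [-0.001, -1.0, 0.0], [-0.001, -0.0, -1.0]]
ft_force: [-0.8, -0.5, -0.1]
grip_width: 0.051
gripper_force: 0.0
```

Request:
move_arm:
  series: "0 0 0 0 -1;0 0 0 0 -1;0 0 0 0 -1;0 0 0 0 -1;0 0 -4 0 -1;5 1.9 -9 0 -1;10.5 4 -9 0 -1;16 6 -9 0 -1"

```text
time_s: 14.15
position: [0.5996, -0.005, 0.1037]
tool_rot: [[1.0, -0.0, 0.003], [-0.0, -1.0, -0.001], [0.003, 0.001, -1.0]]
ft_force: [0.4, -0.4, -2.0]
grip_width: 0.0262
gripper_force: 59.4
```

Request:
move_arm:
  series: "3.6 1.2 1 0 -1;3.6 1.2 5 0 -1;3.6 1.2 7.2 0 -1;3.6 1.2 7.7 0 -1;3.6 1.2 7.7 0 0;3.6 1.2 7.7 0 0.2;3.6 1.2 7.7 0 0.2;3.6 1.2 6 0 0.2"

```text
time_s: 15.15
position: [0.633, -0.0163, 0.0412]
tool_rot: [[1.0, -0.001, -0.002], [-0.001, -1.0, 0.0], [-0.002, -0.0, -1.0]]
ft_force: [-1.2, 0.6, 0.4]
grip_width: 0.0511
gripper_force: 0.0
```

Request:
move_arm:
  series: "3.6 1.2 -7 0 0.4;0 2 -7 0 0.4;-5.5 3 -7 0 0.4;-11 4.6 -7 0 0.4;-11.6 5 -6.5 0 0.4;-11.6 5 -4 0 0.4;-11.6 5 -4 0 0.4;-11.6 5 -4 0 0.4"

```text
time_s: 16.15
position: [0.5185, -0.0664, 0.0823]
tool_rot: [[1.0, -0.0, 0.001], [-0.0, -1.0, -0.001], [0.001, 0.001, -1.0]]
ft_force: [0.3, -1.0, 0.5]
grip_width: 0.0598
gripper_force: 0.0
```

Run:
```python
from h import *
print(observe()['position'])
marks(['cover1','small_bench'],k=4)
```

```text
[ 0.51851173 -0.06641724  0.08226095]
cover1 scene [([0.632, 0.087, 0.013], 0.97), ([0.483, -0.054, 0.002], 0.85), ([0.634, -0.011, 0.013], 0.74)]
cover1 top [([0.63, -0.014, 0.013], 0.85), ([0.635, 0.087, 0.013], 0.64)]
small_bench scene [([0.459, -0.156, 0.004], 0.91)]
small_bench top [([0.464, -0.157, -0.002], 0.66)]
```

Request:
move_arm:
  series: "-3.6 -1.2 0 0 0.4;-3.6 -1.2 4 0 0.4;-3.6 -1.2 7 0 0.2;-3.6 -1.2 7 0 -1;-3.6 -1.2 7 0 -1;-3.6 -1.2 7 0 -1;-3.6 -1.2 7 0 -1;-3.6 -1.2 2 0 -1"

```text
time_s: 17.45
position: [0.4802, -0.0539, 0.0601]
tool_rot: [[1.0, -0.001, -0.006], [-0.001, -1.0, 0.002], [-0.006, -0.002, -1.0]]
ft_force: [0.8, 0.5, -0.6]
grip_width: 0.0259
gripper_force: 59.4
```

Request:
move_arm:
  series: "0 0 -4 0 -1;5 2.2 -4 0 -1;10.5 4.6 -4 0 -1;15.4 6.7 -4 0 -1;15.4 6.7 0 0 -1;15.4 6.7 3 0 -1;15.4 6.7 3.7 0 -1;15.4 6.7 3.7 0 -1"

```text
time_s: 18.45
position: [0.6356, -0.1214, 0.0251]
tool_rot: [[1.0, -0.001, 0.001], [-0.001, -1.0, -0.0], [0.001, 0.0, -1.0]]
ft_force: [0.7, -0.5, -1.7]
grip_width: 0.0256
gripper_force: 59.4
```

Request:
move_arm:
  series: "0 0 0 0 0;0 0 0 0 0.2;0 0 0 0 0.2;0 0 -2 0 0.2;0 0 -7 0 0.4;-6 1 -9 0 0.4;-12 2.2 -9 0 0.4;-17.5 3.5 -9 0 0.4"

```text
time_s: 19.45
position: [0.4587, -0.1563, 0.1148]
tool_rot: [[1.0, -0.0, 0.001], [-0.0, -1.0, -0.001], [0.001, 0.001, -1.0]]
ft_force: [0.0, -1.3, 1.3]
grip_width: 0.0598
gripper_force: 0.0
```

Run:
```python
from h import *
print(observe()['position'])
marks(['cover1','small_bench','small_jig','plunger_top'],k=4)
```

```text
[ 0.45867252 -0.15631095  0.11484452]
cover1 scene [([0.63, 0.088, 0.013], 0.93), ([0.635, -0.014, 0.014], 0.85), ([0.637, -0.124, 0.012], 0.67)]
cover1 top [([0.632, 0.085, 0.014], 0.88), ([0.63, -0.014, 0.015], 0.86), ([0.636, -0.121, 0.007], 0.67)]
small_bench scene [([0.458, -0.154, 0.002], 0.65), ([0.451, -0.354, -0.002], 0.31)]
small_bench top [([0.463, -0.152, -0.002], 0.39)]
small_jig scene [([0.446, 0.411, 0.006], 0.83)]
small_jig top [([0.448, 0.411, 0.011], 0.97)]
plunger_top scene [([0.628, 0.242, 0.116], 0.95)]
plunger_top top [([0.629, 0.241, 0.119], 0.77)]
```

Request:
move_arm:
  series: "0 -0.2 5 0 0.4;0 -0.2 9 0 0.3;0 -0.2 10.3 0 0.2;0 -0.2 10.3 0 -1;0 -0.2 10.3 0 -1;0 -0.2 10.3 0 -1;0 -0.2 10.3 0 -1;0 -0.2 6 0 -1"

```text
time_s: 20.95
position: [0.4594, -0.1537, 0.0533]
tool_rot: [[1.0, -0.001, -0.004], [-0.001, -1.0, 0.003], [-0.004, -0.003, -1.0]]
ft_force: [1.4, -0.6, -0.5]
grip_width: 0.0259
gripper_force: 59.3
```

Request:
move_arm:
  series: "0 -1 -2 0 -1;0 -6 -6 0 -1;-0.5 -12 -6 0 -1;-1 -18 -6 0 -1;-1.5 -24 -6 0 -1;-1.7 -30 -6 0 -1;-1.7 -36 -6 0 -1;-1.7 -41.5 -6 0 -1"

```text
time_s: 21.95
position: [0.4433, 0.2628, 0.1146]
tool_rot: [[1.0, -0.0, 0.0], [-0.0, -1.0, 0.0], [0.0, -0.0, -1.0]]
ft_force: [0.6, -0.5, -1.1]
grip_width: 0.0261
gripper_force: 59.4
```

Request:
move_arm:
  series: "0 -5 0 0 -1;0 -6.4 1 0 -1;0 -6.4 5 0 -1;0 -6.4 8.5 0 -1;0 -6.4 9.7 0 -1;0 -6.4 9.7 0 -1;0 -6.4 9.7 0 0;0 -6.4 9.7 0 0.2"

```text
time_s: 22.95
position: [0.4442, 0.3247, 0.0179]
tool_rot: [[1.0, -0.001, 0.001], [-0.001, -1.0, 0.0], [0.001, -0.0, -1.0]]
ft_force: [-0.7, 0.5, -0.6]
grip_width: 0.0514
gripper_force: 0.0
```

Request:
move_arm:
  series: "0 0 0 0 0.2;0 0 -2 0 0.2;0 0 -8 0 0.2;0 0 -14 0 0;0 0 -16 0 -0.5;0 0 -16 0 -1;0 0 -16 0 -1;0 0 -16 0 -1"

```text
time_s: 23.95
position: [0.4434, 0.3245, 0.1759]
tool_rot: [[1.0, -0.001, -0.002], [-0.001, -1.0, -0.001], [-0.002, 0.001, -1.0]]
ft_force: [0.0, 0.5, 0.7]
grip_width: 0.0003
gripper_force: 0.0
```

Run:
```python
from h import *
print(observe()['position'])
pic('scene','s3.png')
marks(['cover1','small_jig','plunger_top'],k=4)
```

```text
[0.44337819 0.32451424 0.17591405]
cover1 scene [([0.636, -0.013, 0.013], 0.86), ([0.635, -0.12, 0.013], 0.83), ([0.631, 0.087, 0.012], 0.78)]
cover1 top [([0.631, -0.015, 0.013], 0.83), ([0.639, -0.122, 0.011], 0.69), ([0.634, 0.087, 0.014], 0.6)]
small_jig scene [([0.444, 0.413, 0.006], 0.59), ([0.628, 0.084, 0.01], 0.31)]
small_jig top []
plunger_top scene [([0.624, 0.242, 0.117], 0.79), ([0.446, 0.369, 0.001], 0.49)]
plunger_top top [([0.629, 0.242, 0.118], 0.64), ([0.446, 0.321, 0.004], 0.3)]
```

View pics/s3.png

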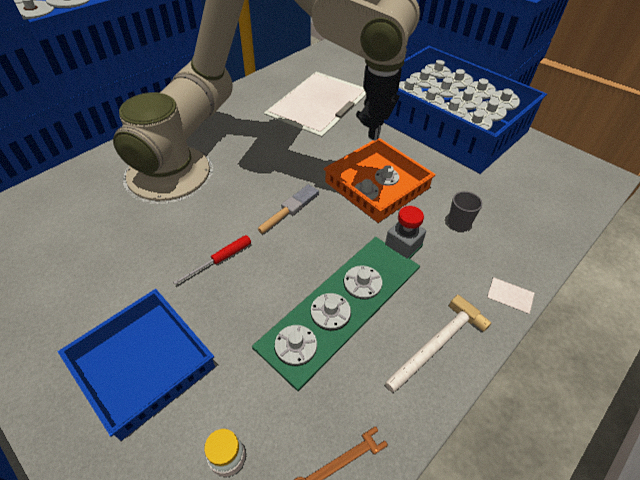

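Request:
move_arm:
  series: "5 2 0 0 -1;10.5 4.5 0 0 -1;16 7 0 0 -1;18.4 8.2 0 0 -1;18.4 8.2 2 0 -1;18.4 8.2 4 0 -1;18.4 8.2 5 0 -1;18.4 8.2 5 0 -1"

```text
time_s: 25.4
position: [0.6276, 0.2427, 0.127]
tool_rot: [[1.0, -0.0, -0.001], [-0.0, -1.0, -0.0], [-0.001, 0.0, -1.0]]
ft_force: [-0.2, 0.7, 0.4]
grip_width: -0.0
gripper_force: 0.0
```

Request:
move_arm:
  series: "0 0 0.8 0 -1;0 0 1.6 0 -1;0 0 2.4 0 -1;0 0 3 0 -1;0 0 3.4 0 -1;0 0 3.55 0 -1;0 0 3.55 0 -1;0 0 3.55 0 -1"

```text
time_s: 26.4
position: [0.6282, 0.2428, 0.0936]
tool_rot: [[1.0, -0.0, 0.003], [-0.0, -1.0, 0.0], [0.003, -0.0, -1.0]]
ft_force: [-3.5, 0.1, 12.1]
grip_width: -0.0
gripper_force: 5.6
```

Request:
move_arm:
  series: "0 0 0.2 0 -1;0 0 0.3 0 -1;0 0 0.4 0 -1;0 0 0.4 0 -1"

```text
time_s: 26.9
position: [0.6283, 0.2428, 0.0919]
tool_rot: [[1.0, -0.0, 0.005], [-0.0, -1.0, 0.001], [0.005, -0.001, -1.0]]
ft_force: [-9.0, -3.1, 25.0]
grip_width: -0.0001
gripper_force: 12.4
```

Force jumped to 25 N while the height settled at 0.092, so the plunger is on its stop. I'll hold it there and then release.

Request:
move_arm:
  series: "0 0 0 0 -1;0 0 0 0 -1;0 0 0 0 -1;0 0 0 0 -1;0 0 0 0 -1;0 0 0 0 -1;0 0 -2 0 -1;0 0 -5 0 -1"

```text
time_s: 27.9
position: [0.6275, 0.2426, 0.138]
tool_rot: [[1.0, -0.001, -0.001], [-0.001, -1.0, -0.0], [-0.001, 0.0, -1.0]]
ft_force: [0.2, -0.2, -0.0]
grip_width: 0.0001
gripper_force: 0.0
```

Run:
```python
from h import *
print(observe()['position'])
marks(['cover1','plunger_top','blue_tote'],k=4)
```

```text
[0.62752844 0.24257524 0.1380227 ]
cover1 scene [([0.634, -0.014, 0.013], 0.97), ([0.637, -0.121, 0.013], 0.84), ([0.63, 0.089, 0.013], 0.73)]
cover1 top [([0.638, -0.126, 0.01], 0.82), ([0.633, 0.086, 0.011], 0.66), ([0.631, -0.015, 0.013], 0.64)]
plunger_top scene [([0.626, 0.245, 0.119], 0.86)]
plunger_top top [([0.629, 0.24, 0.118], 0.38)]
blue_tote scene [([0.448, -0.352, -0.001], 0.68)]
blue_tote top [([0.448, -0.354, -0.005], 0.7)]
```

Request:
move_arm:
  series: "0 4 -1 0 0;0.3 9.5 -1 0 0.4;0.3 15.4 0 0 0.4;0.3 15.4 5 0 0.4;0.3 15.4 9 0 0.4;0.3 15.4 11.4 0 0.2;0.3 15.4 11.4 0 -0.3;0.3 15.4 11.4 0 -1"

```text
time_s: 29.3
position: [0.6311, 0.0887, 0.0245]
tool_rot: [[1.0, -0.0, 0.001], [-0.0, -1.0, -0.0], [0.001, 0.0, -1.0]]
ft_force: [-0.1, -0.5, -1.1]
grip_width: 0.0262
gripper_force: 59.0
```

Request:
move_arm:
  series: "0 0 0 0 -1;0 0 0 0 -1;0 0 0 0 -1;0 0 -4 0 -1;0 0 -9 0 -1;-1.7 5.5 -10 0 -1;-3.4 11 -10 0 -1;-5.1 16.5 -10 0 -1"

```text
time_s: 30.3
position: [0.5789, -0.0778, 0.1243]
tool_rot: [[1.0, -0.0, 0.001], [-0.0, -1.0, -0.0], [0.001, 0.0, -1.0]]
ft_force: [1.4, -0.9, -2.3]
grip_width: 0.0262
gripper_force: 59.4
```

Request:
move_arm:
  series: "-1.5 5.5 0 0 -1;-3 11.3 0 0 -1;-4.5 17.2 0 0 -1;-6 23 0 0 -1;-7.5 28.5 0 0 -1;-8.6 32.4 0 0 -1;-8.6 32.4 4 0 -1;-8.6 32.4 8 0 -1"

```text
time_s: 31.3
position: [0.493, -0.401, 0.0431]
tool_rot: [[1.0, -0.002, 0.001], [-0.002, -1.0, -0.001], [0.001, 0.001, -1.0]]
ft_force: [0.8, -0.5, -2.5]
grip_width: 0.0259
gripper_force: 59.5
```

Request:
move_arm:
  series: "0 0 1.5 0 -1;0 0 2.7 0 -1;0 0 2.7 0 -1;0 0 2.7 0 0;0 0 2.7 0 0.2;0 0 2.7 0 0.2;0 0 0 0 0.2;0 0 -5 0 0.2"

```text
time_s: 32.3
position: [0.4927, -0.3996, 0.0932]
tool_rot: [[1.0, -0.001, -0.003], [-0.001, -1.0, 0.003], [-0.003, -0.003, -1.0]]
ft_force: [-0.1, -1.4, 0.1]
grip_width: 0.0517
gripper_force: 0.0
```

Run:
```python
from h import *
print(observe()['position'])
marks(['cover1'],k=4)
```

```text
[ 0.49272772 -0.39961647  0.09322509]
cover1 scene [([0.637, -0.122, 0.013], 0.89), ([0.634, -0.013, 0.012], 0.72), ([0.495, -0.4, 0.007], 0.64)]
cover1 top [([0.495, -0.402, 0.003], 0.96), ([0.633, -0.017, 0.014], 0.69), ([0.64, -0.121, 0.012], 0.63), ([0.446, 0.32, 0.003], 0.34)]
```

Request:
move_arm:
  series: "1.5 -3 -3 0 0.2;4 -8 -4 0 0.4;6.7 -13 -4 0 0.4;9.3 -18 -4 0 0.4;12 -23.3 -4 0 0.4;14.3 -27.8 -3 0 0.4;14.3 -27.8 2 0 0.4;14.3 -27.8 5 0 0.4"

```text
time_s: 33.5
position: [0.6353, -0.121, 0.0401]
tool_rot: [[1.0, 0.001, -0.005], [0.001, -1.0, 0.002], [-0.005, -0.002, -1.0]]
ft_force: [0.2, 0.6, -0.0]
grip_width: 0.0597
gripper_force: 0.0
```

Request:
move_arm:
  series: "0 0 1 0 0.2;0 0 2 0 0.2;0 0 2 0 -1;0 0 2 0 -1;0 0 2 0 -1;0 0 2 0 -1;0 0 -3 0 -1;0 0 -7 0 -1"

```text
time_s: 34.5
position: [0.6365, -0.1223, 0.1152]
tool_rot: [[1.0, -0.001, 0.0], [-0.001, -1.0, 0.0], [0.0, -0.0, -1.0]]
ft_force: [0.6, 0.6, -0.8]
grip_width: 0.0259
gripper_force: 59.3
```

Request:
move_arm:
  series: "-3.5 4.5 0 0 -1;-7.2 9.2 0 0 -1;-11 14 0 0 -1;-14.3 18.3 0 0 -1;-14.3 18.3 2 0 -1;-14.3 18.3 6 0 -1;-14.3 18.3 9 0 -1;-14.3 18.3 9.7 0 -1"

```text
time_s: 35.5
position: [0.4923, -0.3048, 0.0174]
tool_rot: [[1.0, -0.0, -0.003], [-0.0, -1.0, 0.002], [-0.003, -0.002, -1.0]]
ft_force: [-18.4, 11.5, 53.3]
grip_width: 0.0264
gripper_force: 64.9
```

Request:
move_arm:
  series: "0 0 0 0 -1;0 0 0 0 0;0 0 0 0 0.2;0 0 0 0 0.2;0 0 -3 0 0.2;0 0 -8 0 0.2;4 -5 -10 0 0.4;7 -11 -10 0 0.4"

```text
time_s: 36.5
position: [0.5609, -0.2031, 0.1185]
tool_rot: [[1.0, -0.003, 0.004], [-0.003, -1.0, -0.002], [0.004, 0.002, -1.0]]
ft_force: [0.3, -0.5, -0.3]
grip_width: 0.0597
gripper_force: 0.0
```

Run:
```python
from h import *
print(observe()['position'])
marks(['cover1'],k=4)
```

```text
[ 0.56093849 -0.20308071  0.11850967]
cover1 scene [([0.494, -0.402, 0.008], 0.69), ([0.634, -0.016, 0.011], 0.68), ([0.443, 0.367, -0.001], 0.52)]
cover1 top [([0.628, -0.014, 0.013], 0.81), ([0.495, -0.4, 0.005], 0.65), ([0.493, -0.307, 0.002], 0.51)]
```

Request:
move_arm:
  series: "2 -5 0 0 0.4;4 -10.5 0 0 0.4;6 -15.5 0 0 0.4;6.9 -18 0 0 0.4;6.9 -18 4 0 0.4;6.9 -18 8 0 0.3;6.9 -18 9.3 0 0.2;6.9 -18 9.3 0 0.2"

```text
time_s: 37.7
position: [0.6285, -0.0242, 0.0236]
tool_rot: [[1.0, -0.002, -0.001], [-0.002, -1.0, 0.0], [-0.001, -0.0, -1.0]]
ft_force: [0.4, -0.3, 0.4]
grip_width: 0.0511
gripper_force: 0.0
```

Request:
move_arm:
  series: "0 0 0 0 -1;0 0 0 0 -1;0 0 0 0 -1;0 0 0 0 -1;0 0 -4 0 -1;0 0 -9 0 -1;-4 5 -9 0 -1;-8 10 -9 0 -1"

```text
time_s: 38.7
position: [0.5496, -0.1217, 0.1148]
tool_rot: [[1.0, 0.001, 0.002], [0.001, -1.0, -0.001], [0.002, 0.001, -1.0]]
ft_force: [0.5, -1.2, -1.7]
grip_width: 0.0261
gripper_force: 59.4
```

Request:
move_arm:
  series: "-3.2 5 0 0 -1;-6.4 10 0 0 -1;-9.6 15 0 0 -1;-12.8 20 0 0 -1;-14.9 23.1 0 0 -1;-14.9 23.1 1 0 -1;-14.9 23.1 4 0 -1;-14.9 23.1 6 0 -1"

```text
time_s: 39.7
position: [0.4014, -0.3507, 0.0528]
tool_rot: [[1.0, 0.0, -0.0], [0.0, -1.0, 0.001], [-0.0, -0.001, -1.0]]
ft_force: [-0.2, 0.1, -1.7]
grip_width: 0.0258
gripper_force: 59.5
```

Run:
```python
from h import *
print(observe()['position'])
marks(['cover1'],k=4)
im=pic('top','t4.png'); s=4; a=cv2.resize(im['pixels'][225:345,420:545],None,fx=s,fy=s,interpolation=cv2.INTER_CUBIC)
cv2.imwrite('pics/t4c.png',a)
```

```text
[ 0.40141792 -0.35069281  0.05277877]
cover1 scene [([0.408, -0.348, 0.039], 0.86), ([0.492, -0.306, 0.006], 0.77), ([0.497, -0.401, 0.007], 0.7)]
cover1 top [([0.494, -0.31, 0.007], 0.85), ([0.5, -0.403, 0.002], 0.73), ([0.402, -0.349, 0.039], 0.7)]
```

View pics/t4c.png

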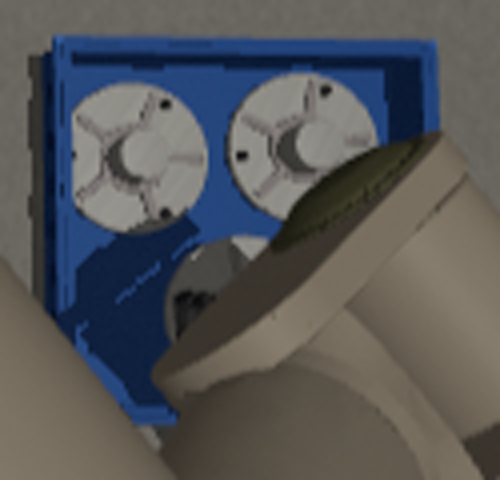

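The two covers lie flat in the blue tote at crop (135,157) and (303,145), and the third hangs over its free space. I'll lower it and release.

Request:
move_arm:
  series: "0 0 2 0 -1;0 0 3 0 -1;0 0 3.5 0 -1;0 0 3.5 0 -1;0 0 3.5 0 0;0 0 3.5 0 0.2;0 0 3.5 0 0.2;0 0 1.5 0 0.2"

```text
time_s: 40.95
position: [0.4008, -0.3512, 0.038]
tool_rot: [[1.0, -0.001, -0.002], [-0.001, -1.0, 0.002], [-0.002, -0.002, -1.0]]
ft_force: [-0.9, -0.3, -0.2]
grip_width: 0.0514
gripper_force: 0.0
```

Request:
move_arm:
  series: "0 0 -4 0 0.2;0 0 -10 0 0.2;0 0 -15 0 0.2;0 -6 -15 0 0.2;0 -12 -15 0 0.2;0 -18 -15 0 0.2;0 -22 -15 0 0.2;0 -22 -15 0 0.2"

```text
time_s: 41.95
position: [0.401, -0.1296, 0.189]
tool_rot: [[1.0, 0.003, 0.0], [0.003, -1.0, 0.0], [0.0, -0.0, -1.0]]
ft_force: [-0.3, -0.6, 0.7]
grip_width: 0.0514
gripper_force: 0.0
```

Run:
```python
from h import *
print(observe()['position'],observe()['ft_force'])
marks(['cover1','small_jig','plunger_top'],k=4)
pic('scene','s5.png'); im=pic('top','t5.png')
cv2.imwrite('pics/t5c.png',cv2.resize(im['pixels'][160:360,80:550],(800,340),interpolation=cv2.INTER_CUBIC))
```

```text
[ 0.40103477 -0.12957439  0.18899457] [-0.25827071 -0.58868207  0.7317921 ]
cover1 scene [([0.405, -0.35, 0.005], 0.84), ([0.494, -0.401, 0.008], 0.75), ([0.634, -0.022, 0.009], 0.74), ([0.491, -0.308, 0.004], 0.67)]
cover1 top [([0.406, -0.351, 0.008], 0.95), ([0.497, -0.402, 0.003], 0.78), ([0.495, -0.306, 0.006], 0.69), ([0.45, -0.356, -0.005], 0.34)]
small_jig scene [([0.437, 0.438, 0.008], 0.87)]
small_jig top [([0.438, 0.436, 0.008], 0.85), ([0.446, -0.356, -0.004], 0.32)]
plunger_top scene [([0.627, 0.245, 0.12], 0.78)]
plunger_top top [([0.629, 0.241, 0.121], 0.87)]
```

View pics/s5.png

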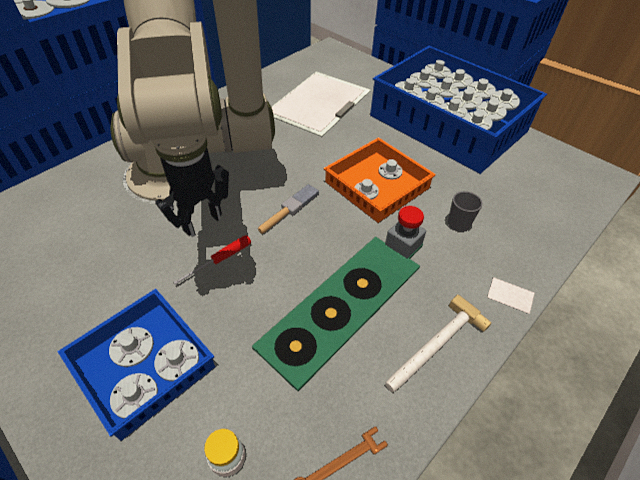

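View pics/t5c.png

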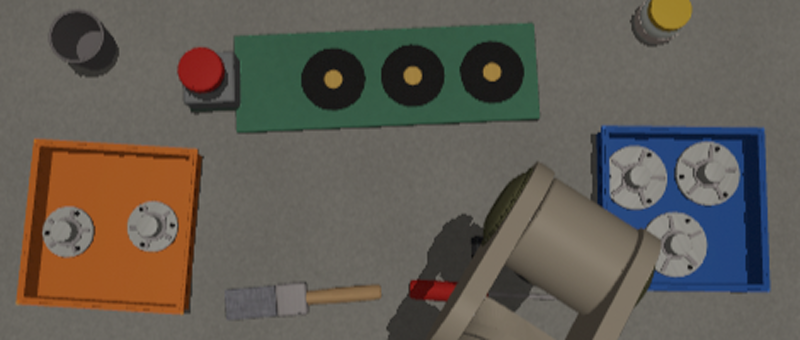

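The knock happened: small_jig has shifted to the tote's far wall (crop 67,232), and it now reads y ≈ +0.07 in the tote frame, right at the limit. Everything else is in place: three covers flat in blue, plunger up. I'll look closer at the shifted cover.

Run:
```python
from h import *
out=[]
for c,(x,y) in(('top',(85,235)),('scene',(315,130))):
    im=optics.get_image(c); s=3.2
    print(c,[np.round(d['point'],3) for d in spotter.mark_of('small_jig',c)],[np.round(d['point'],3) for d in spotter.mark_of('orange_tote',c)][:1])
    a=cv2.resize(im['pixels'],None,fx=s,fy=s,interpolation=cv2.INTER_CUBIC)
    for p in [(.4375,.432,.005)]:
        ring(im,a,np.add(p,[0,0,.034]),.014,s); ring(im,a,np.add(p,[0,0,.008]),.033,s)
    q=proj(im,[(.4445+i,.367+j,.05) for i,j in((-.1,-.1),(-.1,.1),(.1,.1),(.1,-.1))])
    cv2.polylines(a,[np.int32(q*s)],True,(255,0,0),1)
    out.append(a[int(y*s):int(y*s)+380,int(x*s):int(x*s)+390])
cv2.imwrite('pics/o6.png',np.hstack(out))
```

```text
top [array([0.439, 0.436, 0.005])] [array([0.446, 0.366, 0.002])]
scene [] [array([ 0.442,  0.368, -0.001])]
```

View pics/o6.png

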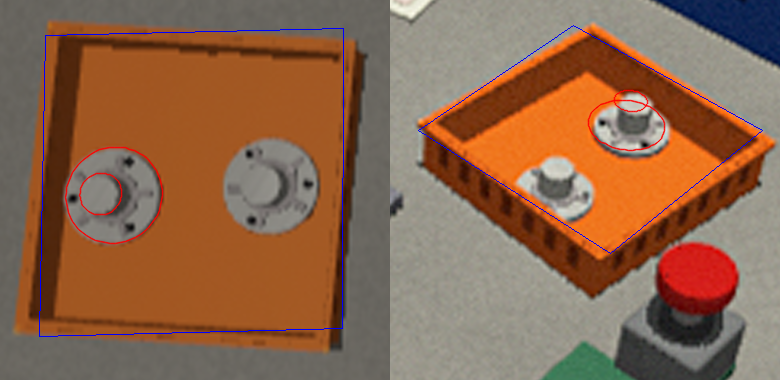

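The cover lies flat against the wall, at about (0.439, 0.432). I'll regrip it with the fingers closing along x and move it inward.

Request:
move_arm:
  series: "0 -5 0 -10 0.2;1 -10 0 -20 0.2;1 -15 0 -30 0.2;2 -21 0 -40 0.2;2 -27 0 -50 0.2;3 -33 0 -60 0.2;3 -38 0 -70 0.2;3.9 -43 0 -80 0.2"

```text
time_s: 43.75
position: [0.4402, 0.3002, 0.1887]
tool_rot: [[0.168, 0.986, 0.0], [0.986, -0.168, -0.0], [-0.0, 0.0, -1.0]]
ft_force: [0.2, -0.9, 0.3]
grip_width: 0.0512
gripper_force: 0.0
```

Request:
move_arm:
  series: "5 -0.9 0 -5 0.2;10 -1.7 0 -9.7 0.2;13 -2.2 0 -9.7 0.2;13 -2.2 4 -9.7 0.2;13 -2.2 8 -9.7 0.2;13 -2.2 10 -9.7 0.2;13 -2.2 10 -9.7 0.2;13 -2.2 10 -9.7 0.2"

```text
time_s: 44.75
position: [0.4421, 0.4304, 0.0897]
tool_rot: [[0.006, 1.0, 0.001], [1.0, -0.006, 0.001], [0.001, 0.001, -1.0]]
ft_force: [-0.4, 0.2, 0.3]
grip_width: 0.0511
gripper_force: 0.0
```

Run:
```python
from h import *
print(observe()['position'])
marks(['small_jig'])
im=pic('scene','s7.png'); s=6; cv2.imwrite('pics/s7c.png',cv2.resize(im['pixels'][120:220,320:445],None,fx=s,fy=s,interpolation=cv2.INTER_CUBIC))
```

```text
[0.44208836 0.43039291 0.08971051]
small_jig scene [([0.434, 0.436, 0.006], 0.88), ([0.442, 0.321, 0.008], 0.7)]
small_jig top [([0.438, 0.437, 0.01], 0.91)]
```

View pics/s7c.png

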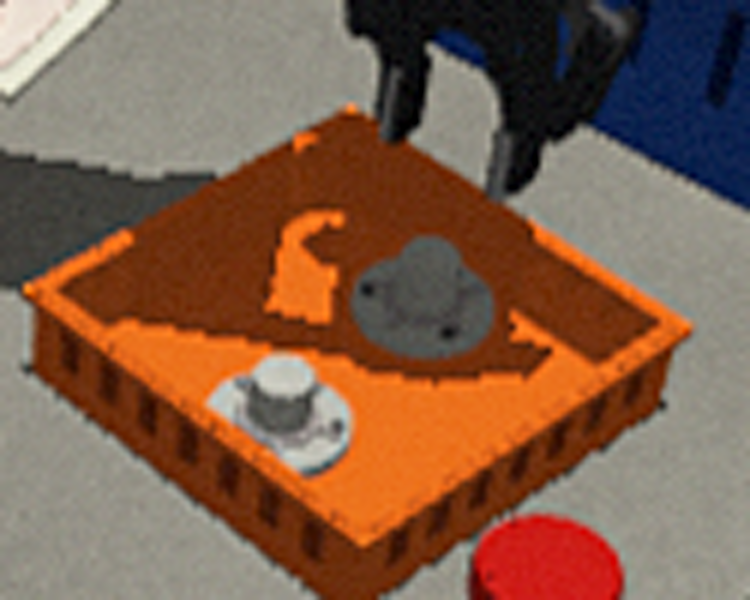

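The open fingers straddle the shifted cover's hub (crop 430,270), so I'll descend, grip and move it.

Request:
move_arm:
  series: "0.2 -0.4 4 0 0.2;0.2 -0.4 6.5 0 0.2;0.2 -0.4 7.2 0 0.2;0.2 -0.4 7.2 0 -1;0.2 -0.4 7.2 0 -1;0.2 -0.4 7.2 0 -1;0.2 -0.4 7.2 0 -1;0.2 -0.4 6.2 0 -1"

```text
time_s: 46.0
position: [0.4373, 0.4319, 0.0267]
tool_rot: [[0.006, 1.0, -0.001], [1.0, -0.006, -0.001], [-0.001, -0.001, -1.0]]
ft_force: [0.3, 0.2, -0.5]
grip_width: 0.0261
gripper_force: 59.3
```

Request:
move_arm:
  series: "-1.5 0 0 0 -1;-2.7 0 0.2 0 -1;-2.7 0 1 0 -1;-2.7 0 1 0 -1;-2.7 0 1 0 0;-2.7 0 1 0 0.2;-2.7 0 1 0 0.2;-2.7 0 -1 0 0.2"

```text
time_s: 47.0
position: [0.4368, 0.4047, 0.0355]
tool_rot: [[0.006, 1.0, -0.003], [1.0, -0.006, -0.002], [-0.002, -0.003, -1.0]]
ft_force: [-0.2, 0.0, 0.5]
grip_width: 0.0512
gripper_force: 0.0
```

Request:
move_arm:
  series: "0 0 -5 0 0.2;0 0 -11 0 0.2;0 0 -16 0 0.2;-6 0 -16 0 0.2;-12 0 -16 0 0.2;-18 0 -16 0 0.2;-24 0 -16 0 0.2;-30 0 -16 0 0.2"

```text
time_s: 48.0
position: [0.4354, 0.1034, 0.1968]
tool_rot: [[0.005, 1.0, 0.001], [1.0, -0.005, -0.0], [-0.0, 0.001, -1.0]]
ft_force: [1.9, -0.6, -0.3]
grip_width: 0.0515
gripper_force: 0.0
```

Run:
```python
from h import *
print(observe()['position'])
marks(['small_jig','cover1','plunger_top'],k=4)
pic('scene','s8.png')
```

```text
[0.43541977 0.1034018  0.19675357]
small_jig scene [([0.438, 0.407, 0.007], 0.74)]
small_jig top [([0.436, 0.405, 0.009], 0.77)]
cover1 scene [([0.494, -0.307, 0.005], 0.87), ([0.494, -0.399, 0.008], 0.85), ([0.407, -0.348, 0.004], 0.58)]
cover1 top [([0.402, -0.351, 0.008], 0.85), ([0.497, -0.4, 0.006], 0.83), ([0.495, -0.308, 0.004], 0.67), ([0.7, -0.348, -0.005], 0.65)]
plunger_top scene [([0.626, 0.244, 0.117], 0.62)]
plunger_top top [([0.63, 0.24, 0.118], 0.91)]
```

View pics/s8.png

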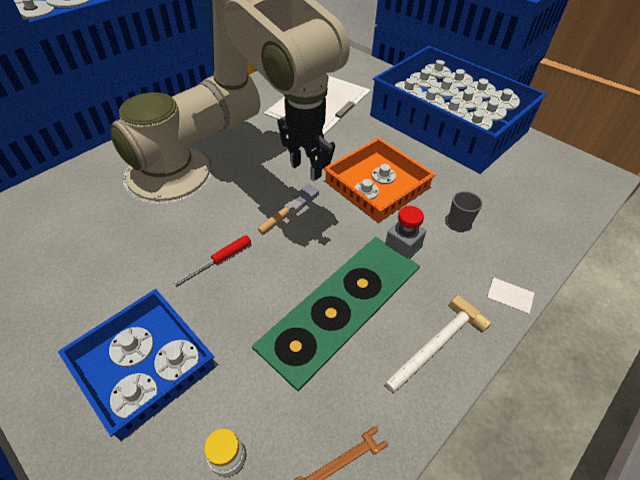

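The blue tote holds three flat covers at (131,346), (176,357) and (133,394). The orange tote holds both undersize covers at (367,188) and (384,175), the plunger is up and the bystanders haven't moved.

```bash
python3 -c "
from h import *
print(order.close_job())"
```

```text
the job is handed in; nothing more can be done
None
```

The job is handed in, though no verdict came back: the three 84 mm covers were marked and lie flat in the blue tote, both undersize covers lie flat in the orange tote (one was knocked against the wall mid-run and I put it back), and the plunger is up.

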